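# Lay the slide box down and push it home

## Task

The box of microscope slides has been left standing on its end. Push it over with the fingertips so that it lies flat on its green base, clear lid up, then push it along the worktop until its far end is flush against the metal stop rail, in the space between the two boxes already there. Do not grip or lift it, and leave everything else as it stands.

Things in the scene. Friction and masses are not known exactly. Their poses are not given: they have to be found in the camera images.
- slide_box: the slide box to be laid down: green base, clear closed lid, 84 x 92 x 32 mm (x, y, z), about 0.16 kg. Origin: centre of its underside; x along its 84 mm length, z out of its lid. It starts standing on its -x end (x nearly straight up, top about 84 mm high), lid side towards the robot, green underside towards the rail, leaning about 4 degrees towards the rail
- box_mid (a point): the centre of that slide box
- box_lid (a point): the middle of that slide box's lid surface, 32 mm from the origin along the box's z. Pushed near the top of this side, the box tips about its lower base edge and falls flat by itself, underside down, once some 20 degrees over
- box_foot (a point): middle of the lower edge of the base that the box tips about: 40 mm from the box's origin along its -x; the edge is parallel to the box's y. It stays on the worktop throughout. The lid's lip stands out 2 mm all round
- box_far (a point): middle of the lid's lip at the end that is uppermost at the start and faces the rail once the box lies: 42 mm along the box's x, 30 mm along its z. This meets the rail; once laid down it is 15 to 65 mm short of it
- stop_rail: the straight aluminium angle screwed to the worktop, 340 mm long (y), 36 mm high, black end caps. Origin: on the worktop at the middle of its front face; x points away from the robot, square to that face; y runs along the rail. The free space for the box is at the middle of the rail (y = 0), about 200 mm wide
- slide_box_2: another slide box of the same kind, lying flat at one end of the rail, 32 mm high, loose; leave alone. Origin: centre of its underside
- tip_box: blue pipette tip box with clear lid, 78 x 116 x 68 mm, lying at the other end of the rail, its 116 mm side square to the rail, loose; leave alone. Origin: centre of its underside
- bottle_green: white bottle with green cap, 62 mm wide, 118 mm high, loose; leave alone. Origin: centre of its underside
- cup_yellow: specimen cup with yellow lid, 64 mm wide, 66 mm high, loose; leave alone. Origin: centre of its underside
- bottle_orange: white bottle with orange cap, 56 mm wide, 98 mm high, behind the rail, loose; leave alone. Origin: centre of its underside
- timer: white timer with a display, 66 x 66 x 19 mm, loose; leave alone. Origin: centre of its underside

How it is judged (in metres and radians):
At the end, for the whole second after the job is handed in: The slide box lies flat and still on its underside, lid up (within 0.1 rad), its far end within 6 mm of the rail's face and square to it within 0.08 rad, its middle within 50 mm of the middle of the rail (angle between slide_box's own z axis and vertical below 0.1 rad and height (world z) of box_lid between 0.026 and 0.038 m and x of box_far in the frame of stop_rail between -0.006 and 0.004 m and angle between the x axis of slide_box and the x axis of stop_rail, either way round below 0.08 rad and y of box_far in the frame of stop_rail between -0.05 and 0.05 m and linear speed of slide_box below 0.02 m/s); the robot touches nothing.
It fails at once if the second slide box or the tip box at the rail is moved by more than 15 mm or tilted (distance of any of slide_box_2, tip_box from where it was at the start of the episode above 0.015 m or angle between any of slide_box_2, tip_box's own z axis and vertical above 0.25 rad).
It fails at once if a bottle, the cup or the timer is moved by more than 15 mm or tilted (distance of any of bottle_green, cup_yellow, bottle_orange, timer from where it was at the start of the episode above 0.015 m or angle between any of bottle_green, cup_yellow, bottle_orange, timer's own z axis and vertical above 0.25 rad).
It fails at once if the slide box is lifted or carried, or goes over onto its lid (the edge it tips about rises more than 15 mm off the worktop) (height (world z) of box_foot above 0.015 m).
It fails at once if the slide box is taken between the fingers (grasp point inside the box) (x of the grasp point in the frame of box_mid between -0.038 and 0.038 m and y of the grasp point in the frame of box_mid between -0.042 and 0.042 m and z of the grasp point in the frame of box_mid between -0.012 and 0.012 m).
It also fails if it takes over 51 s, if anything falls off the work surface, if the arm or the gripper's body presses on something with over 40 N, if the wrist force passes 120 N, or if a joint passes its speed limit or range.

## Robot

A 6-joint arm with a two-finger parallel gripper is mounted at the origin on a cart in front of the work surface, level with it; the furniture and walls round the work are solid. World frame = base frame: x ahead of the robot, y to its left, z up, the work surface at z = 0. Lengths are in mm, angles in rad, forces in N, time in s.
With the tool pointing down it reaches from about 350 to 925 mm from the base axis. Payload 6.4 kg.
Tool frame: the origin (TCP) lies midway between the tips of the shut fingers; the grasp point (between the pads) lies bot.tcp_to_grasp behind it (bot.tcp_to_grasp is the distance from the TCP to the grasp point, in mm); z points along the fingers, y is the line along which they close (so a half turn about z gives the same grasp; the last joint's range is limited). The gripper opens to 94 mm and grips with 3 to 60 N. Pads are 16 mm wide; open, the fingers measure 119 mm over their backs; the gripper's body (75 mm by 177 mm) begins 78 mm behind the grasp point.
Start: joints at [0.993, 0.245, 1.558, -0, 1.339, -0.174], TCP at [255.393, 597.736, 205.455] pointing down, gripper open.
Joint ranges: [-3.13, 3.13], [-1.02, 2.26], [0.13, 2.54], [-0.95, 4.09], [0.21, 2.88], [-2.74, 2.74]. Speed limits (rad/s): [2.57, 2.57, 3.14, 3.14, 3.14, 3.14].

## Interface

Orientations are given as a unit quaternion [x, y, z, w].
In Python, from workcell import bot, viewer gives the robot as it stands.
- The arm moves only by the shell command python3 -m creep 'ROWS' [FORCE]. ROWS is JSON, a list of rows, each an object of numbers: "ax", "ay", "az": the turn, a rotation vector about the tool's x, y, z scaled (see below); "tx", "ty", "tz": the shift along the tool's x, y, z scaled (see below); "grip": the opening, from 0 (shut) to 1 (fully open). In form: [{"ax": .., "ay": .., "az": .., "tx": .., "ty": .., "tz": .., "grip": ..}, ...]. A call has 1 to 5 rows; each row is the pose to reach, as a shift and turn from the pose commanded when the call began, along the tool's axes at that moment, turning the shorter way round; what a row does not reach only later rows make up. The controller multiplies each number of a shift by 0.15 m and each number of a turn by pi rad. A row lasts 1/10 s, in which the tool goes at most 50 mm and 8.59 degrees, less where a joint would pass 70% of its speed; a pose out of reach is approached as far as the arm can. A call with a number of a shift or a turn outside -1 to 1 is refused whole. A call with a gripper value outside its range is refused whole. The fingers move at their own pace and stop on an object; FORCE is the grip in N (left out, the last holds). Time passes only in rows, so rows that repeat a pose let the fingers close. It gives the time, the measured TCP pose, the force, the opening and the grip force at its end, in the units of the state.
- bot.state(): the state, without advancing time (a new reading comes with each control period).
- viewer.read_camera(name): name is "scene" or "top" or "wrist"; returns the picture (420x560x3 uint8, blue, green, red); there is no depth.
- viewer.camera_info(name): a dict with "vertical_fov" (degrees; the focal length in pixels is half the picture's height over the tangent of half this angle, whatever the lens; pixels are square), "cx", "cy" (the principal point, pixels), "dist_coeffs" ([k1, k2, p1, p2, k3] as OpenCV has them; the pictures are not rectified), "view" (4x4, takes a point from world to camera coordinates); the wrist camera has in their place "T_tool_cam" (4x4, takes a point from camera to tool coordinates, whose origin is the TCP and whose axes are the flange's). Camera axes: x right, y down, z forward; pixel columns grow to the right and rows downward; lengths in mm; the calibration is good to about 2 mm. A picture is of the moment at which its call begins: read the wrist's pose just before it. camera_info takes no time and is no camera call.
- bot.finish_job(): hands the job in; it is judged then, once.
The state is a dict: "time_s": time; "joint_pos": joint angles; "joint_velocities": joint speeds; "joint_torque": joint torques, N m; "tcp_pos": TCP position; "tool_rot": TCP orientation; "force": force on the tool from outside, world axes, zero at the start; "wrist_torque": the same for the moment, N m; "opening": opening from 0.0 (shut) to 1.0 (fully open); "gripper_force": force on a finger pad.
Only numpy, scipy, OpenCV 4.12 (cv2) and the standard library are available. Lean on these libraries where they do the work, as an engineer would, in place of code of your own. Each camera call takes 0.05 s, during which the arm holds its last target. There are 200 camera calls.

## Working session

There is one attempt and no reset: what is moved stays moved. The work goes in short steps, Python scripts to look and compute and a shell command to move; the robot and the scene stay as the last step left them, time stands still between calls to the robot, and variables do not carry over. Pictures are saved under pics/ and viewed, at most 10 in all, crops included, and the job is handed in when it is done.

```bash
mkdir -p pics; python3 - <<'E'
from workcell import bot, viewer
import cv2
s=bot.state();print(s['time_s'],s['tcp_pos'],s['tool_rot'],s['opening'],bot.tcp_to_grasp)
for n in("scene","top"):
    cv2.imwrite(f"pics/{n}.png",viewer.read_camera(n));print(n,viewer.camera_info(n))
E
```

```text
0.0 [255.06893723 597.21662189 204.37146203] [ 2.00540762e-01  9.79684907e-01 -8.76888291e-04 -3.40399074e-04] 1.0000024756953856 18.8
scene {'vertical_fov': 57.07717940896655, 'cx': 278.68089118679376, 'cy': 205.08101792843132, 'dist_coeffs': array([-0.02246272,  0.        ,  0.        ,  0.        ,  0.        ]), 'view': array([[ 9.05193929e-01, -4.24882132e-01,  9.95613766e-03,
        -4.35068417e+02],
       [-3.16331112e-01, -6.89205445e-01, -6.51866921e-01,
         4.08397982e+02],
       [ 2.83828431e-01,  5.86916543e-01, -7.58268022e-01,
         8.12741275e+02],
       [ 0.00000000e+00,  0.00000000e+00,  0.00000000e+00,
         1.00000000e+00]])}
top {'vertical_fov': 42.67706230632718, 'cx': 288.4892872977487, 'cy': 211.4899519297626, 'dist_coeffs': array([-0.03300168,  0.        ,  0.        ,  0.        ,  0.        ]), 'view': array([[ 1.62366062e-03, -9.99808194e-01,  1.95176651e-02,
         2.20891132e+02],
       [-9.93985431e-01, -3.75078656e-03, -1.09448140e-01,
         6.17631515e+02],
       [ 1.09500354e-01, -1.92225681e-02, -9.93800868e-01,
         1.30534653e+03],
       [ 0.00000000e+00,  0.00000000e+00,  0.00000000e+00,
         1.00000000e+00]])}
```

View pics/scene.png

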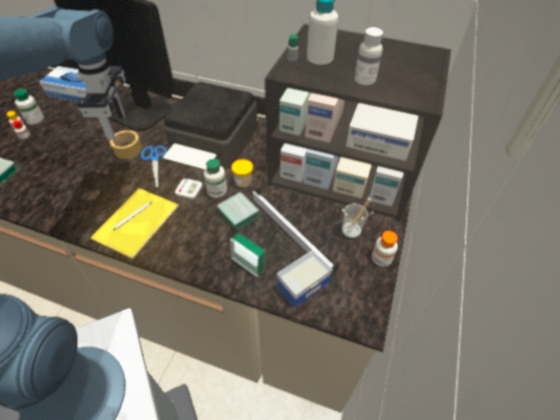

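```bash
python3 -c "
import cv2
i=cv2.imread('pics/top.png');cv2.imwrite('pics/top2.png',cv2.resize(i,(800,600),interpolation=cv2.INTER_CUBIC))"
```

```text
(no output)
```

View pics/top2.png

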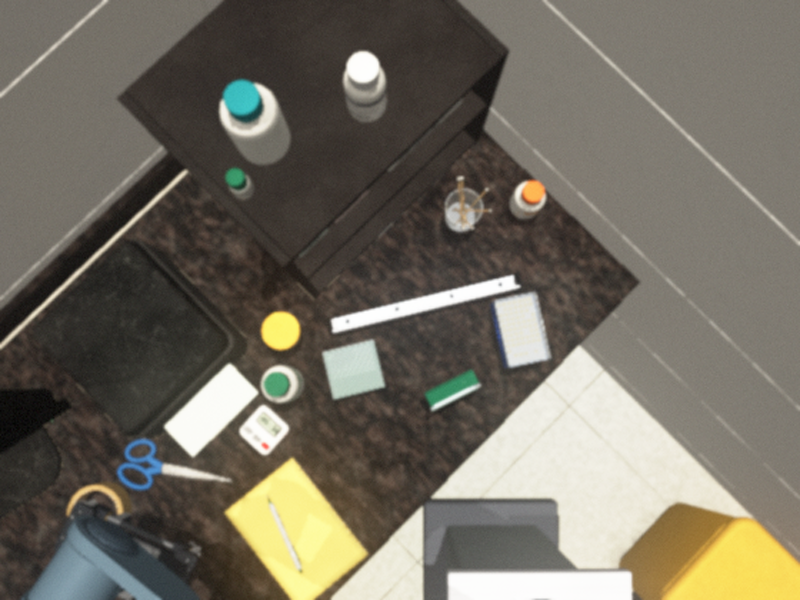

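The scene view shows the box standing at about (247,255), with the rail behind it. In the top view (800x600) the rail runs (331,326)–(518,283) and the box top is at about (453,390). I'll enlarge that area.

```bash
python3 -c "
import cv2
i=cv2.imread('pics/top.png');cv2.imwrite('pics/crop1.png',cv2.resize(i[185:295,220:395],None,fx=4.5,fy=4.5,interpolation=cv2.INTER_CUBIC))"
```

```text
(no output)
```

View pics/crop1.png

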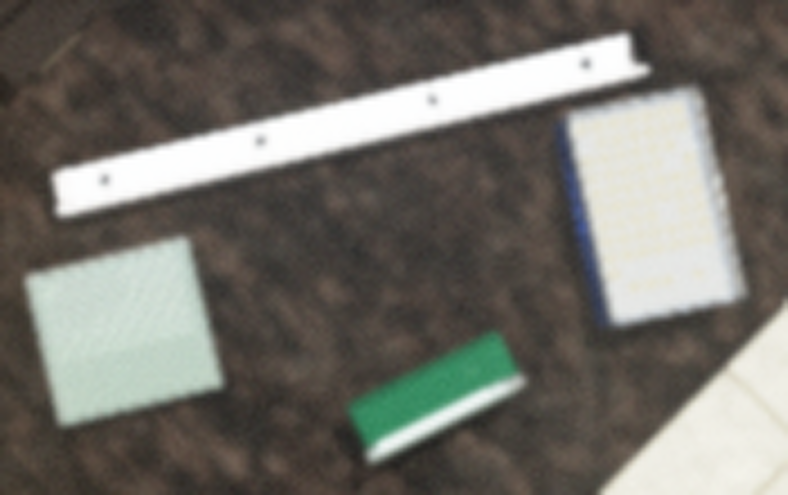

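```bash
cat > h.py <<'E'
from workcell import bot, viewer
import numpy as np, cv2
def ray(cam,px,z,view=None):
    c=viewer.camera_info(cam);f=210/np.tan(np.radians(c['vertical_fov']/2))
    K=np.array([[f,0,c['cx']],[0,f,c['cy']],[0,0,1]])
    n=cv2.undistortPoints(np.array([[px]],float),K,c['dist_coeffs'])[0,0]
    V=c['view'] if view is None else view
    R,t=V[:3,:3],V[:3,3];C=-R.T@t;d=R.T@np.r_[n,1]
    return C+d*(z-C[2])/d[2]
def crop1(u,v,z): return ray('top',(220+(u+.5)/4.5-.5,185+(v+.5)/4.5-.5),z)
E
python3 - <<'E'
from h import *
np.set_printoptions(precision=1,suppress=True)
for n,u,v,zs in [('railL',57,216,(0,36)),('railR',650,70,(0,36)),('RbackL',52,172,(0,36)),('RbackR',628,33,(0,36)),('boxA',347,407,(84,)),('boxB',498,332,(84,)),('boxC',525,380,(84,)),('boxD',370,460,(84,)),
 ('sb',25,275,(32,)),('sb',188,237,(32,)),('sb',222,385,(32,)),('sb',62,425,(32,)),('tip',566,115,(68,)),('tip',697,90,(68,)),('tip',745,297,(68,)),('tip',605,325,(68,)),('tipb',605,325,(0,)),('scr',104,180,(0,36)),('scr',586,64,(0,36))]:
    print(n,*[crop1(u,v,z) for z in zs])
E
```

```text
railL [566.2 364.2   0. ] [563.7 361.1  36. ]
railR [650.4  28.4   0. ] [645.7  34.2  36. ]
RbackL [591.  367.3   0. ] [587.8 364.2  36. ]
RbackR [671.7  40.7   0. ] [666.3  46.2  36. ]
boxA [460.4 203.9  84. ]
boxB [499.8 124.3  84. ]
boxC [474.6 110.2  84. ]
boxD [432.8 191.8  84. ]
sb [531.5 378.6  32. ]
sb [552.6 289.5  32. ]
sb [471.8 270.3  32. ]
sb [449.9 357.3  32. ]
tip [616.8  85.2  68. ]
tip [630.7  14.   68. ]
tip [519.  -10.1  68. ]
tip [503.9  65.4  68. ]
tipb [505.7  55.8   0. ]
scr [586.6 338.    0. ] [583.5 335.6  36. ]
scr [653.7  64.9   0. ] [648.9  69.8  36. ]
```

```bash
cat >> h.py <<'E'
from scipy.spatial.transform import Rotation as Ro
def plan(x,y,z,yaw):
    "tool pointing down, tool y at world yaw (deg); prints shift and turn in move units"
    s=bot.state();R=Ro.from_quat(s['tool_rot']);a=np.radians(yaw)
    Y=np.array([np.cos(a),np.sin(a),0]);Z=np.array([0,0,-1.]);T=Ro.from_matrix(np.c_[np.cross(Y,Z),Y,Z])
    t=R.inv().apply(np.array([x,y,z])-s['tcp_pos'])/150;w=(R.inv()*T).as_rotvec()/np.pi
    print('t',s['time_s'],'tcp',s['tcp_pos'].round(1),'j',np.round(s['joint_pos'],2),'F',s['force'].round(1),'shift',t.round(3),'turn',w.round(4))
E
python3 -m creep '[{"tx":-0.88,"ty":-0.96,"az":-0.2,"grip":0.65},{"tx":-0.88,"ty":-0.96,"az":-0.2,"grip":0.65},{"tx":-0.88,"ty":-0.96,"az":-0.2,"grip":0.65},{"tx":-0.88,"ty":-0.96,"az":-0.2,"grip":0.65},{"tx":-0.88,"ty":-0.96,"az":-0.2,"grip":0.65}]'
python3 -c "from h import *; plan(418,133,120,116.7)"
```

```text
t 0.1 tcp [255.1 597.3 204.5] j [ 0.99  0.25  1.56  0.    1.34 -0.17] F [-0.6 -0.5 -0.1] shift [-2.215 -2.418  0.567] turn [-0.0005 -0.0003 -0.2769]validation failed for argument at $[0]...
```

```bash
python3 -m creep '[{"ax":0,"ay":0,"az":-0.2,"tx":-0.88,"ty":-0.96,"tz":0,"grip":0.65},{"ax":0,"ay":0,"az":-0.2,"tx":-0.88,"ty":-0.96,"tz":0,"grip":0.65},{"ax":0,"ay":0,"az":-0.2,"tx":-0.88,"ty":-0.96,"tz":0,"grip":0.65},{"ax":0,"ay":0,"az":-0.2,"tx":-0.88,"ty":-0.96,"tz":0,"grip":0.65},{"ax":0,"ay":0,"az":-0.2,"tx":-0.88,"ty":-0.96,"tz":0,"grip":0.65}]'
python3 -c "from h import *; plan(418,133,120,116.7)"
```

```text
time_s: 0.6
tcp_pos: [321.1, 409.8, 204.8]
tool_rot: [-0.112, 0.994, -0.001, -0.0]
force: [0.6, 0.2, 0.5]
opening: 0.655
gripper_force: 0.0
t 0.6 tcp [321.1 409.8 204.8] j [ 0.69 -0.06  1.89 -0.    1.32 -1.11] F [0.6 0.2 0.5] shift [-0.221 -1.942  0.568] turn [-0.0004 -0.0003 -0.0771]
```

```bash
python3 -m creep '[{"ax":0,"ay":0,"az":-0.077,"tx":-0.11,"ty":-0.97,"tz":0,"grip":0.65},{"ax":0,"ay":0,"az":-0.077,"tx":-0.11,"ty":-0.97,"tz":0,"grip":0.65},{"ax":0,"ay":0,"az":-0.077,"tx":-0.11,"ty":-0.97,"tz":0,"grip":0.65},{"ax":0,"ay":0,"az":-0.077,"tx":-0.11,"ty":-0.97,"tz":0,"grip":0.65}]'
python3 -c "from h import *; plan(418,133,120,116.7)"
```

```text
time_s: 1.0
tcp_pos: [370.0, 271.4, 205.1]
tool_rot: [-0.228, 0.974, -0.001, -0.0]
force: [0.2, 0.6, 0.1]
opening: 0.65
gripper_force: 0.0
t 1.0 tcp [370.  271.4 205.1] j [ 0.39 -0.22  2.03 -0.    1.33 -1.64] F [0.2 0.6 0.1] shift [ 0.122 -0.968  0.568] turn [-0.0003 -0.0001 -0.002 ]
```

```bash
python3 -m creep '[{"ax":0,"ay":0,"az":0,"tx":0.12,"ty":-0.97,"tz":0.2,"grip":0.65},{"ax":0,"ay":0,"az":0,"tx":0.12,"ty":-0.97,"tz":0.2,"grip":0.65},{"ax":0,"ay":0,"az":0,"tx":0.12,"ty":-0.97,"tz":0.57,"grip":0.65},{"ax":0,"ay":0,"az":0,"tx":0.12,"ty":-0.97,"tz":0.57,"grip":0.65},{"ax":0,"ay":0,"az":0,"tx":0.12,"ty":-0.97,"tz":0.57,"grip":0.65}]'
python3 -c "
from h import *
plan(418,133,62,116.7)
a=viewer.read_camera('wrist');b=viewer.read_camera('top')[200:290,270:390]
cv2.imwrite('pics/w1.png',a);cv2.imwrite('pics/t2.png',cv2.resize(b,None,fx=5,fy=5,interpolation=cv2.INTER_CUBIC))"
```

```text
time_s: 1.5
tcp_pos: [415.4, 136.0, 116.3]
tool_rot: [-0.23, 0.973, 0.001, -0.004]
force: [-0.9, -0.0, 0.2]
opening: 0.649
gripper_force: 0.0
t 1.5 tcp [415.4 136.  116.3] j [ 0.06 -0.16  2.15  0.    1.16 -1.98] F [-0.9 -0.   0.2] shift [-0.009 -0.027  0.362] turn [ 0.001  -0.0023 -0.0008]
```

View pics/w1.png

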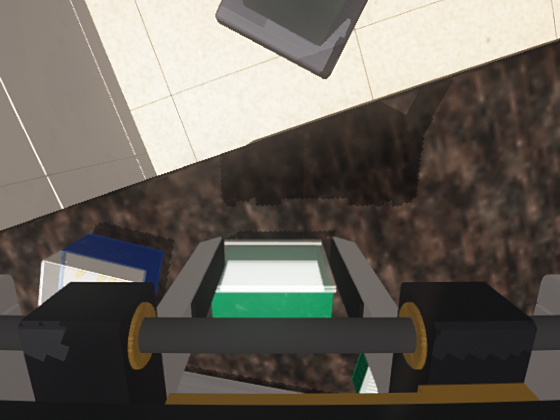

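The wrist view has image-up pointing towards the robot. The box top spans about (212–335, 240–318), framed by the two fingers. I'll check how well they line up.

```bash
python3 - <<'E'
from h import *
np.set_printoptions(precision=1,suppress=True)
s=bot.state();c=viewer.camera_info('wrist');T=np.eye(4);T[:3,:3]=Ro.from_quat(s['tool_rot']).as_matrix();T[:3,3]=s['tcp_pos']
V=np.linalg.inv(T@c['T_tool_cam']);print(s['tcp_pos'],c['T_tool_cam'])
for p in [(212,317),(332,317),(335,290),(214,290),(223,242),(325,242)]: print(p,ray('wrist',p,84,V),ray('wrist',p,0,V))
f=210/np.tan(np.radians(c['vertical_fov']/2));K=np.array([[f,0,c['cx']],[0,f,c['cy']],[0,0,1]])
R=T[:3,:3]
P=[s['tcp_pos'],s['tcp_pos']+R@[0,30,0],s['tcp_pos']+R@[0,-30,0],(453.7,151,84),(480,164,84)]
print(cv2.projectPoints(np.array(P,float),cv2.Rodrigues(V[:3,:3])[0],V[:3,3],K,c['dist_coeffs'])[0][:,0])
E
```

```text
[417.8 137.8 120.1] [[   0.    -1.    -0.3   72.3]
 [   1.     0.     0.     1.3]
 [  -0.    -0.3    1.  -179.9]
 [   0.     0.     0.     1. ]]
(212, 317) [498.6 126.4  84. ] [555.2 134.1   0. ]
(332, 317) [458.7 205.5  84. ] [499.9 244.    0. ]
(335, 290) [438.5 196.6  84. ] [471.8 231.7   0. ]
(214, 290) [477.6 118.7  84. ] [526.2 123.5   0. ]
(223, 242) [441.2 109.4  84. ] [475.5 110.6   0. ]
(325, 242) [409.5 172.4  84. ] [431.6 198.    0. ]
[[274.5 250.6]
 [326.3 250.6]
 [222.8 250.6]
 [268.9 281.4]
 [268.8 317.5]]
```

View pics/t2.png

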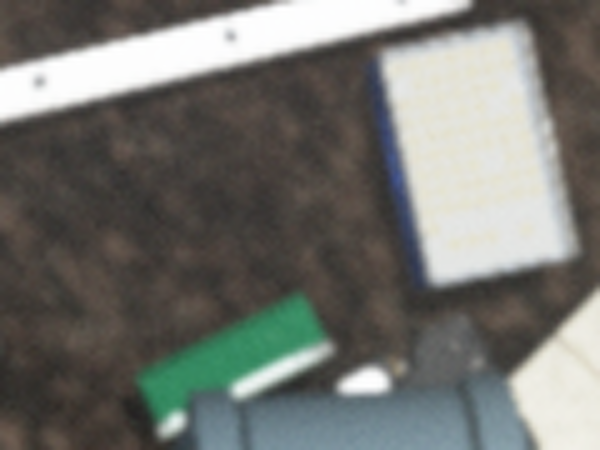

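```bash
python3 -m creep '[{"ax":0,"ay":0,"az":0,"tx":0,"ty":-0.02,"tz":0.2,"grip":0.65},{"ax":0,"ay":0,"az":0,"tx":0,"ty":-0.02,"tz":0.37,"grip":0.65},{"ax":0,"ay":0,"az":0,"tx":-0.08,"ty":-0.02,"tz":0.37,"grip":0.65},{"ax":0,"ay":0,"az":0,"tx":-0.13,"ty":-0.02,"tz":0.37,"grip":0.65},{"ax":0,"ay":0,"az":0,"tx":-0.13,"ty":-0.02,"tz":0.37,"grip":0.65}]'
python3 -m creep '[{"ax":0,"ay":0,"az":0,"tx":-0.03,"ty":0,"tz":0,"grip":0.65},{"ax":0,"ay":0,"az":0,"tx":-0.06,"ty":0,"tz":0,"grip":0.65},{"ax":0,"ay":0,"az":0,"tx":-0.09,"ty":0,"tz":0,"grip":0.65},{"ax":0,"ay":0,"az":0,"tx":-0.12,"ty":0,"tz":0,"grip":0.65},{"ax":0,"ay":0,"az":0,"tx":-0.15,"ty":0,"tz":0,"grip":0.65}]'
python3 - <<'E'
from h import *
plan(418,133,62,116.7)
b=viewer.read_camera('top')[200:290,270:390]
cv2.imwrite('pics/t3.png',cv2.resize(b,None,fx=5,fy=5,interpolation=cv2.INTER_CUBIC))
E
```

```text
time_s: 2.1
tcp_pos: [438.8, 144.7, 66.4]
tool_rot: [-0.232, 0.973, -0.0, 0.002]
force: [0.1, -0.2, 1.3]
opening: 0.649
gripper_force: 0.0
time_s: 2.6
tcp_pos: [457.3, 153.6, 64.5]
tool_rot: [-0.231, 0.973, 0.0, 0.0]
force: [-0.4, 0.3, -0.3]
opening: 0.649
gripper_force: 0.0
t 2.6 tcp [457.3 153.6  64.5] j [ 0.09  0.03  2.07  0.    1.03 -1.95] F [-0.4  0.3 -0.3] shift [ 0.296 -0.005  0.017] turn [-0.      0.0001  0.0001]
```

View pics/t3.png

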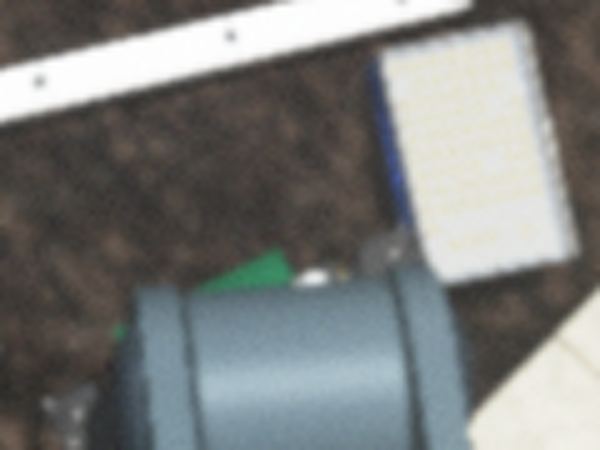

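The box is tipping: its top far corner has moved from (302,293) to (280,252). I'll keep pushing.

```bash
python3 -m creep '[{"ax":0,"ay":0,"az":0,"tx":-0.03,"ty":0,"tz":0,"grip":0.65},{"ax":0,"ay":0,"az":0,"tx":-0.06,"ty":0,"tz":0,"grip":0.65},{"ax":0,"ay":0,"az":0,"tx":-0.09,"ty":0,"tz":0,"grip":0.65},{"ax":0,"ay":0,"az":0,"tx":-0.12,"ty":0,"tz":0,"grip":0.65},{"ax":0,"ay":0,"az":0,"tx":-0.15,"ty":0,"tz":0,"grip":0.65}]'
python3 -m creep '[{"ax":0,"ay":0,"az":0,"tx":0,"ty":0,"tz":0,"grip":0.65},{"ax":0,"ay":0,"az":0,"tx":0.1,"ty":0,"tz":-0.1,"grip":0.65},{"ax":0,"ay":0,"az":0,"tx":0.4,"ty":0,"tz":-0.2,"grip":0.65},{"ax":0,"ay":0,"az":0,"tx":0.5,"ty":0,"tz":-0.2,"grip":0.65},{"ax":0,"ay":0,"az":0,"tx":0.5,"ty":0,"tz":-0.2,"grip":0.65}]'
python3 - <<'E'
from h import *
plan(418,133,62,116.7)
cv2.imwrite('pics/w2.png',viewer.read_camera('wrist'))
E
```

```text
time_s: 3.15
tcp_pos: [477.3, 163.7, 64.4]
tool_rot: [-0.231, 0.973, -0.0, -0.0]
force: [-1.0, -0.3, -0.4]
opening: 0.647
gripper_force: 0.0
time_s: 3.65
tcp_pos: [408.7, 129.5, 94.4]
tool_rot: [-0.231, 0.973, -0.0, 0.0]
force: [0.5, 0.1, -0.2]
opening: 0.65
gripper_force: 0.0
t 3.65 tcp [408.7 129.5  94.4] j [ 0.04 -0.16  2.19 -0.    1.11 -2.  ] F [ 0.5  0.1 -0.2] shift [-0.066 -0.007  0.216] turn [-0.      0.0001 -0.0001]
```

View pics/w2.png

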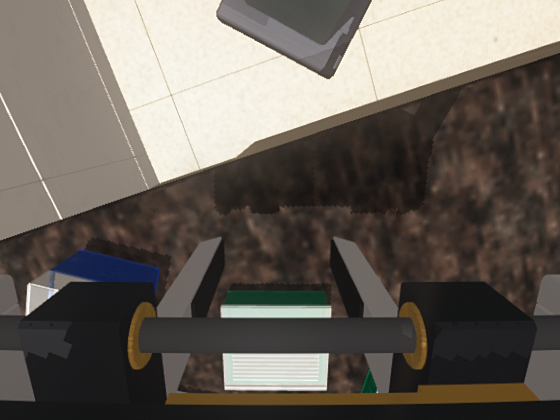

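The box now lies lid up: near lid edge at about (222–330, 305), far edge at v≈390. I'll locate it precisely and work out the push.

```bash
python3 - <<'E'
from h import *
np.set_printoptions(precision=1,suppress=True)
s=bot.state();c=viewer.camera_info('wrist');T=np.eye(4);T[:3,:3]=Ro.from_quat(s['tool_rot']).as_matrix();T[:3,3]=s['tcp_pos']
V=np.linalg.inv(T@c['T_tool_cam'])
r=np.radians(14.1);rx=np.array([np.cos(r),np.sin(r)]);ry=np.array([-rx[1],rx[0]]);o=np.array([606.5,197])
for p,z in [((222,305),30),((330,305),30),((224,390),32),((328,390),32),((223,290),0),((330,290),0)]:
    q=ray('wrist',p,z,V);d=q[:2]-o;print(p,q,'rail frame',d@rx,d@ry)
# start pose for the push: 30 mm short of near end
for p in [(-155,8),(-120,8),(-95,8)]:
    q=o+rx*p[0]+ry*p[1];plan(q[0],q[1],14,104.1)
E
```

```text
(222, 305) [496.  123.7  30. ] rail frame -125.0508158942487 -44.14947754407519
(330, 305) [455.8 203.5  30. ] rail frame -144.54193576970937 42.9930170971817
(224, 390) [572.1 160.   32. ] rail frame -42.325914410876074 -27.495824722941784
(328, 390) [530.4 242.9  32. ] rail frame -62.58420899100169 63.026808234660635
(223, 290) [500.  121.3   0. ] rail frame -121.70315547035584 -47.468438406534005
(330, 290) [456.  208.8   0. ] rail frame -143.08558222490026 48.150438421602296
t 3.7 tcp [409.9 129.7  94.6] j [ 0.  -0.1  2.2  0.   1.1 -2. ] F [ 0.3 -0.1 -0.4] shift [-0.4  0.1  0.5] turn [-0.   0.   0.1]
t 3.7 tcp [409.9 129.7  94.6] j [ 0.  -0.1  2.2  0.   1.1 -2. ] F [ 0.3 -0.1 -0.4] shift [-0.6  0.   0.5] turn [-0.   0.   0.1]
t 3.7 tcp [409.9 129.7  94.6] j [ 0.  -0.1  2.2  0.   1.1 -2. ] F [ 0.3 -0.1 -0.4] shift [-0.8  0.   0.5] turn [-0.   0.   0.1]
```

```bash
python3 - <<'E'
from h import *
r=np.radians(14.1);rx=np.array([np.cos(r),np.sin(r)]);ry=np.array([-rx[1],rx[0]]);o=np.array([606.5,197])
q=o+rx*-165+ry*6;np.set_printoptions(suppress=True,precision=4);plan(q[0],q[1],14,104.1)
E
```

```text
t 3.7 tcp [409.9 129.7  94.6] j [ 0.04 -0.15  2.19  0.    1.11 -2.  ] F [ 0.3 -0.1 -0.4] shift [-0.307  0.091  0.538] turn [-0.0001  0.0003  0.0699]
```

```bash
python3 -m creep '[{"ax":0,"ay":0,"az":0.07,"tx":-0.2,"ty":0.09,"tz":0,"grip":0.5},{"ax":0,"ay":0,"az":0.07,"tx":-0.28,"ty":0.09,"tz":0.1,"grip":0.5},{"ax":0,"ay":0,"az":0.07,"tx":-0.28,"ty":0.09,"tz":0.35,"grip":0.5},{"ax":0,"ay":0,"az":0.07,"tx":-0.28,"ty":0.09,"tz":0.5,"grip":0.5},{"ax":0,"ay":0,"az":0.07,"tx":-0.28,"ty":0.09,"tz":0.53,"grip":0.5}]'
python3 - <<'E'
from h import *
r=np.radians(14.1);rx=np.array([np.cos(r),np.sin(r)]);ry=np.array([-rx[1],rx[0]]);o=np.array([606.5,197])
bot_=bot.state();d=bot_['tcp_pos'][:2]-o;print('rail',d@rx,d@ry)
q=o+rx*-95+ry*6;plan(q[0],q[1],14,104.1)
E
```

```text
time_s: 4.2
tcp_pos: [439.7, 160.9, 11.9]
tool_rot: [-0.123, 0.992, 0.0, -0.003]
force: [-0.3, -1.0, 0.1]
opening: 0.501
gripper_force: 0.0
rail -170.55376130585822 5.610925129377868
t 4.2 tcp [439.7 160.9  11.9] j [ 0.11  0.11  2.12  0.    0.92 -1.71] F [-0.3 -1.   0.1] shift [-0.504  0.002 -0.017] turn [ 0.0003 -0.0019  0.0002]
```

```bash
for i in 1 2; do :; done
python3 -m creep '[{"ax":0,"ay":0,"az":0,"tx":-0.04,"ty":0,"tz":0,"grip":0.5},{"ax":0,"ay":0,"az":0,"tx":-0.08,"ty":0,"tz":0,"grip":0.5},{"ax":0,"ay":0,"az":0,"tx":-0.12,"ty":0,"tz":0,"grip":0.5},{"ax":0,"ay":0,"az":0,"tx":-0.16,"ty":0,"tz":0,"grip":0.5},{"ax":0,"ay":0,"az":0,"tx":-0.2,"ty":0,"tz":0,"grip":0.5}]'
python3 -m creep '[{"ax":0,"ay":0,"az":0,"tx":-0.03,"ty":0,"tz":0,"grip":0.5},{"ax":0,"ay":0,"az":0,"tx":-0.06,"ty":0,"tz":0,"grip":0.5},{"ax":0,"ay":0,"az":0,"tx":-0.09,"ty":0,"tz":0,"grip":0.5},{"ax":0,"ay":0,"az":0,"tx":-0.12,"ty":0,"tz":0,"grip":0.5},{"ax":0,"ay":0,"az":0,"tx":-0.15,"ty":0,"tz":0,"grip":0.5}]'
python3 - <<'E'
from h import *
r=np.radians(14.1);rx=np.array([np.cos(r),np.sin(r)]);ry=np.array([-rx[1],rx[0]]);o=np.array([606.5,197])
d=bot.state()['tcp_pos'][:2]-o;print('rail',d@rx,d@ry)
q=o+rx*-95+ry*6;plan(q[0],q[1],14,104.1)
b=viewer.read_camera('top')[185:295,220:395];w=viewer.read_camera('wrist')[180:420,130:430]
cv2.imwrite('pics/m1.png',np.vstack([cv2.resize(b,(480,302),interpolation=cv2.INTER_CUBIC),cv2.resize(w[:,:],(480,290))]))
E
```

```text
time_s: 4.7
tcp_pos: [471.4, 168.3, 15.6]
tool_rot: [-0.123, 0.992, 0.0, 0.0]
force: [-1.3, 0.0, 1.2]
opening: 0.497
gripper_force: 0.7
time_s: 5.2
tcp_pos: [492.6, 173.6, 15.0]
tool_rot: [-0.123, 0.992, -0.0, -0.0]
force: [-2.4, -1.3, 3.2]
opening: 0.501
gripper_force: 1.4
rail -116.19910287113052 5.031205499137346
t 5.2 tcp [492.6 173.6  15. ] j [ 0.12  0.21  1.99 -0.    0.94 -1.7 ] F [-2.4 -1.3  3.2] shift [-0.141  0.006  0.006] turn [-0.     -0.0001  0.0001]
```

View pics/m1.png

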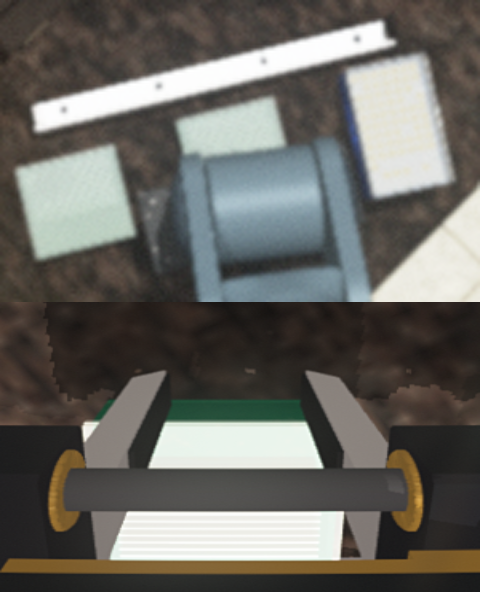

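The box is square to the rail (slopes about 14° for both), with roughly 20 mm of gap left. I'll go on slowly.

```bash

python3 -m creep '[{"ax":0,"ay":0,"az":0,"tx":-0.025,"ty":0,"tz":0,"grip":0.5},{"ax":0,"ay":0,"az":0,"tx":-0.05,"ty":0,"tz":0,"grip":0.5},{"ax":0,"ay":0,"az":0,"tx":-0.075,"ty":0,"tz":0,"grip":0.5},{"ax":0,"ay":0,"az":0,"tx":-0.09,"ty":0,"tz":0,"grip":0.5},{"ax":0,"ay":0,"az":0,"tx":-0.1,"ty":0,"tz":0,"grip":0.5}]'
python3 -m creep '[{"ax":0,"ay":0,"az":0,"tx":-0.01,"ty":0,"tz":0,"grip":0.5},{"ax":0,"ay":0,"az":0,"tx":-0.02,"ty":0,"tz":0,"grip":0.5},{"ax":0,"ay":0,"az":0,"tx":-0.03,"ty":0,"tz":0,"grip":0.5},{"ax":0,"ay":0,"az":0,"tx":-0.03,"ty":0,"tz":0,"grip":0.5}]'
python3 - <<'E'
from h import *
r=np.radians(14.1);rx=np.array([np.cos(r),np.sin(r)]);ry=np.array([-rx[1],rx[0]]);o=np.array([606.5,197])
s=bot.state();d=s['tcp_pos'][:2]-o;print('rail',d@rx,d@ry,'Fx',s['force'][:2]@rx,s['wrist_torque'])
E
```

```text
time_s: 5.8
tcp_pos: [507.2, 177.3, 14.9]
tool_rot: [-0.123, 0.992, 0.0, 0.0]
force: [-0.2, -0.2, -0.6]
opening: 0.504
gripper_force: 0.4
time_s: 6.2
tcp_pos: [511.6, 178.4, 15.1]
tool_rot: [-0.123, 0.992, 0.0, 0.0]
force: [-1.0, -0.3, -0.1]
opening: 0.497
gripper_force: 0.1
rail -96.57134633220791 5.061432225462828 Fx -1.0375974449127252 [0.091612   0.05393022 0.03227514]
```

```bash

python3 -m creep '[{"ax":0,"ay":0,"az":0,"tx":-0.008,"ty":0,"tz":0,"grip":0.5},{"ax":0,"ay":0,"az":0,"tx":-0.015,"ty":0,"tz":0,"grip":0.5},{"ax":0,"ay":0,"az":0,"tx":-0.02,"ty":0,"tz":0,"grip":0.5},{"ax":0,"ay":0,"az":0,"tx":-0.02,"ty":0,"tz":0,"grip":0.5}]' | sed -n '2p;4p'
python3 -m creep '[{"ax":0,"ay":0,"az":0,"tx":-0.005,"ty":0,"tz":0,"grip":0.5},{"ax":0,"ay":0,"az":0,"tx":-0.01,"ty":0,"tz":0,"grip":0.5},{"ax":0,"ay":0,"az":0,"tx":-0.01,"ty":0,"tz":0,"grip":0.5}]' | sed -n '2p;4p'
```

```text
tcp_pos: [511.8, 178.5, 14.8]
force: [-9.3, -3.1, 9.1]
tcp_pos: [511.8, 178.6, 14.7]
force: [-14.4, -4.4, 15.2]
```

Force has risen to about 14 N with no further advance, so the box is against the rail. I'll back straight off, lift clear and check.

```bash

python3 -m creep '[{"ax":0,"ay":0,"az":0,"tx":0.03,"ty":0,"tz":0,"grip":0.5},{"ax":0,"ay":0,"az":0,"tx":0.1,"ty":0,"tz":0,"grip":0.5},{"ax":0,"ay":0,"az":0,"tx":0.3,"ty":0,"tz":0,"grip":0.5},{"ax":0,"ay":0,"az":0,"tx":0.5,"ty":0,"tz":-0.3,"grip":0.5},{"ax":0,"ay":0,"az":0,"tx":0.6,"ty":0,"tz":-0.6,"grip":0.5}]'
python3 -m creep '[{"ax":0,"ay":0,"az":0,"tx":0.1,"ty":0,"tz":-0.2,"grip":0.5},{"ax":0,"ay":0,"az":0,"tx":0.1,"ty":0,"tz":-0.3,"grip":0.5},{"ax":0,"ay":0,"az":0,"tx":0.1,"ty":0,"tz":-0.3,"grip":0.5}]' | sed -n 2,4p
python3 - <<'E'
from h import *
b=viewer.read_camera('top');cv2.imwrite('pics/final.png',cv2.resize(b[185:295,220:395],None,fx=4.5,fy=4.5,interpolation=cv2.INTER_CUBIC))
E
```

```text
time_s: 7.4
tcp_pos: [424.9, 157.0, 102.1]
tool_rot: [-0.123, 0.992, 0.0, -0.003]
force: [1.3, 0.8, 0.8]
opening: 0.502
gripper_force: 0.0
tcp_pos: [415.9, 154.1, 151.5]
tool_rot: [-0.123, 0.992, -0.0, 0.004]
force: [0.2, 0.6, 0.4]
```

View pics/final.png

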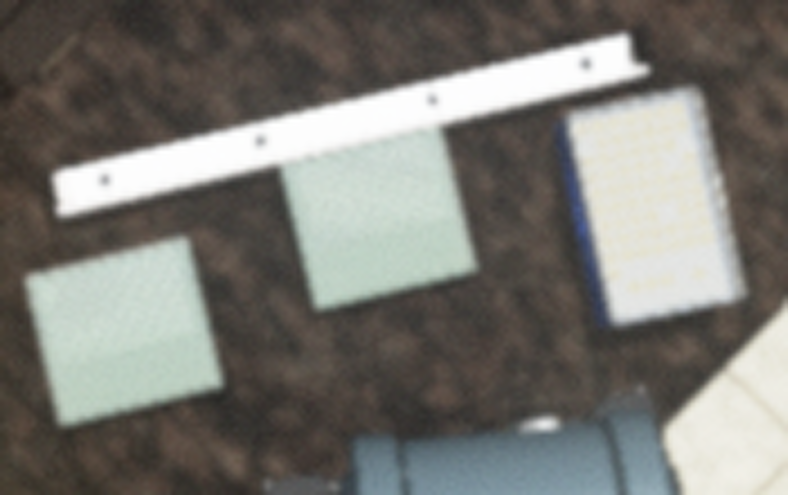

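The box lies flat and flush with the rail (far edge (285,162)–(440,126) on the rail's front line, square and near its middle). Both neighbours are where they were.

```bash
python3 -c "
from workcell import bot
print(bot.finish_job())"
```

```text
the job is handed in; nothing more can be done
None
```

The slide box was tipped onto its base, pushed flush and square against the rail near its middle, and the job is handed in; the last top view showed both neighbouring boxes unmoved, but no verdict came back.

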